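# Clamp the pattern board in the jig

### The arm

A 6-joint arm with a two-finger parallel gripper is mounted at the origin on the work surface. World frame = base frame: x ahead of the robot, y to its left, z up, the work surface at z = 0. Lengths are in m, angles in rad, forces in N, time in s.
With the tool pointing down it reaches from about 0.3 to 0.775 m from the base axis. Payload 14.6 kg.
Tool frame: the origin (TCP) lies midway between the tips of the shut fingers; the grasp point (between the pads) lies 19 mm behind it; z points along the fingers, y is the direction in which the jaws open and shut (so a half turn about z gives the same grasp; the last joint's range is limited). The gripper opens to 94 mm and grips with 3 to 60 N. Pads are 16 mm wide; open, the fingers measure 119 mm over their backs; the gripper's body (75 mm by 177 mm) begins 78 mm behind the grasp point.
Start: joints at [-1.357, 0.3, 1.521, -0, 1.321, -0.067], TCP at [0.152, -0.528, 0.168] pointing down, gripper open.
Joint ranges: [-3.03, 3.03], [-0.79, 2.21], [0.23, 2.52], [-1.04, 4.18], [0, 3.07], [-2.55, 2.55]. Speed limits (rad/s): [2.22, 2.22, 2.57, 3.14, 3.14, 3.14].

### API

Orientations are given as a unit quaternion [w, x, y, z].
In Python, from rig import state, camera, camera_model, job_done gives the robot as it stands.
- The arm moves only by the tool jog_arm, never from a script. Its argument "deltas" is a list that holds one entry, the list of rows, each a list of 7 numbers: the turn, a rotation vector about the tool's x, y, z each as a share of pi rad, from -1 to 1, then the shift along the tool's x, y, z each as a share of 0.2 m, from -1 to 1, then the closure, from 0 (fully open) to 1 (shut). A call has exactly 5 rows; each row is the pose to reach, as a shift and turn from the pose measured when the call began, along the tool's axes at that moment, turning the shorter way round; what a row does not reach only later rows make up. A row lasts 1/8 s, in which the tool goes at most 62.5 mm and 10.7 degrees, less where a joint would pass 70% of its speed; a pose out of reach is approached as far as the arm can. A call with a number of a shift or a turn outside -1 to 1 is refused whole. A call with a gripper value outside its range is refused whole. The fingers move at their own pace and stop on an object; the grip force is fixed at half the most. Time passes only in rows, so rows that repeat a pose let the fingers close, or fill a call up. It gives the time, the measured TCP pose, the force and the opening at its end, in the units of the state.
- state(): the state, without advancing time (a new reading comes with each control period).
- camera(name): name is "scene" or "top" or "wrist"; returns the picture (420x560x3 uint8, blue, green, red); there is no depth.
- camera_model(name): a dict with "camera_matrix" (3x3 intrinsics, pixels), "T" (4x4, takes a point from camera to world coordinates). Camera axes: x right, y down, z forward; pixel columns grow to the right and rows downward; lengths in m; the calibration is good to about 2 mm. The wrist camera is an equidistant fisheye: a pixel r from the principal point sees the ray r / f radians off the axis. A picture is of the moment at which its call begins: read the wrist's pose just before it. camera_model takes no time and is no camera call; for the wrist camera it gives the pose at the moment of the call.
- job_done(): hands the job in, once; it reports no verdict.
The state is a dict: "clock": time; "joint_positions": joint angles; "dq": joint speeds; "joint_efforts": joint torques, N m; "tool_pos": TCP position; "ee_rot": TCP orientation; "force": force on the tool from outside, world axes, zero at the start; "moment": the same for the moment, N m; "width": finger opening in m.
Only numpy, scipy, OpenCV 4.12 (cv2) and the standard library are available. Lean on these libraries where they do the work, as an engineer would, in place of code of your own. Each camera call takes 0.05 s, during which the arm holds its last target. There are 200 camera calls.

### The job

Clamp the pattern board that lies in the jig: with the outside of a finger push the steel strap round over the board until it rests against its stop pin, and only then push the cam lever all the way down so that the rubber foot presses on the board. Nothing is to be picked up: the board stays seated between its rails, and the cup, the jar and the mallet are left alone.

Things in the scene. Friction and masses are not known exactly. Their poses are not given: they have to be found in the camera images.
- jig: fixed plywood base plate, 190 (its x) x 250 (its y) x 16 mm thick, on the table; origin at the centre of its underside, z up. Low aluminium rails (up to 23 mm above the table) hold the board in its middle and -y part; at its +y part, at (0, 60) mm, stands the strap's upright pivot. A steel stop pin, 10 mm across, stands up to 52 mm above the table beside the pivot at (16.5, 30) mm. The base never moves
- strap_pivot (a point): point on the strap's upright pivot axis at half the strap's height, 43 mm above the table
- strap_end (a point): centre of the strap's free end face, 120 mm from strap_pivot. The strap is a level plain steel bar 22 mm wide and 18 mm high, its underside 34 mm and its top 52 mm above the table, reaching from 20 mm behind the pivot to this point; it carries the cam lever at the pivot and, 90 mm from the pivot, a rubber foot (20 mm across, reaching down to 27.5 mm above the table) with a stem whose head reaches 61 mm above the table
- strap (a joint): turn of the strap about its upright pivot, rad; at 0 it points along the jig's -x (away from the board), it grows anticlockwise seen from above, and at 1.571 it points along the jig's -y, across the board and against the stop pin, where it can go no farther. It stays where it is left (about 2 N at its end moves it)
- lever_hinge (a point): centre of the cam lever's level hinge, on the strap's pivot axis 66 mm above the table; it turns with the strap
- lever_end (a point): middle of the outer end of the cam lever, 112 mm from lever_hinge; the lever is a steel bar 14 mm wide and 10 mm thick, its outer 46 mm a black plastic grip 18 mm wide and 14 mm thick. It rises from the hinge towards the strap's back, opposite to strap_end, and swings down on that side, beyond the pivot and clear of the board
- lever (a joint): cam lever, rad; at 0 it rises steeply, 1.15 rad above level, at 1.10 it is fully down, 0.05 rad above level, at its end stop. It stays where it is left; pushing it takes about 4 N at the grip. As it goes down the cam drives the rubber foot 5.5 mm downwards, which presses the board through a spring with about 12 N if the strap is over it
- presser: the rubber foot under the strap, 20 mm across and 6 mm thick, springy; origin on its axis, at table height while the lever is up
- board: loose plywood pattern board, 130 (its x) x 120 (its y) x 9 mm with a row of small dark holes along its edges, lying flat in the jig between the rails, its top 25 mm above the table; origin at the centre of its underside, 45 mm from the jig's origin towards the jig's -y
- cup: loose open paper cup, 80 mm across the rim, 95 mm high, standing beside the jig; origin at the centre of its underside
- jar: loose glass jar with an aluminium lid, 58 mm across, 75 mm high, standing beside the jig; origin at the centre of its underside
- mallet: loose wooden mallet lying beyond the jig, head 54 mm across and 85 mm long, handle 22 mm thick, 220 mm long overall; origin under the middle of its length, its x axis from handle to head

How it is judged:
By the outcome, as a careful person would: the job done as asked, in the order asked, and still so for the second after the job is handed in, with the robot touching nothing.
It also fails if it takes over 48 s, if anything falls off the work surface, if the arm or the gripper's body presses on something with over 40 N, if the wrist force passes 120 N, or if a joint passes its speed limit or range.

## Working session

There is one attempt and no reset: what is moved stays moved. The work goes in short steps, Python scripts to look and compute and a tool call to move; the robot and the scene stay as the last step left them, time stands still between calls to the robot, and variables do not carry over. Pictures are saved under pics/ and viewed, about 8 in all and at most 12, crops included, and the job is handed in when it is done.

Besides the shell and the picture viewer there is one more tool, called in YAML: its name, and indented under it one key for each argument. jog_arm: Moves the arm, as the interface text tells. Shift numbers are shares of 0.2 m and turn numbers shares of pi rad, none past 1 either way. Its arguments: {"type":"object","properties":{"deltas":{"type":"array","items":{"type":"array","items":{"type":"array","items":{"type":"number","minimum":-1,"maximum":1}}}}},"required":["deltas"]}

```bash
mkdir -p pics; python3 - <<'E'
from rig import *
import cv2
print(state())
for n in("top","scene"):
    cv2.imwrite(f"pics/{n}1.png",camera(n)); m=camera_model(n); print(n,m["camera_matrix"],m["T"])
E
```

```text
{'clock': 0.0, 'joint_positions': array([-1.35659784e+00,  3.00470647e-01,  1.52159625e+00, -3.78293053e-06,
        1.32070115e+00, -6.65857905e-02]), 'dq': array([-7.06595708e-04, -1.93164357e-04,  1.04005373e-03,  2.06459664e-04,
       -9.28449195e-04,  9.69663939e-05]), 'joint_efforts': array([-1.01573660e-03, -5.31809378e+01, -3.52740347e+01,  7.07675703e-02,
        2.44266016e-02, -8.34732919e-05]), 'tool_pos': array([ 0.15234679, -0.52815243,  0.16718019]), 'ee_rot': array([-5.85962964e-04,  9.90160963e-01,  1.39931845e-01, -4.51638326e-05]), 'force': array([ 0.43674123, -0.1159187 ,  0.28447384]), 'moment': array([ 0.01822035, -0.0164815 , -0.01774223]), 'width': 0.09394475975706083}
top [[422.16067017   0.         273.32009836]
 [  0.         422.16067017 211.64342447]
 [  0.           0.           1.        ]] [[-0.01921497 -0.99883832  0.04419054  0.54691839]
 [-0.99968284  0.01991328  0.01541671 -0.06773199]
 [-0.01627878 -0.04388029 -0.99890416  0.87877218]
 [ 0.          0.          0.          1.        ]]
scene [[491.83766121   0.         271.2020915 ]
 [  0.         491.83766121 215.35996967]
 [  0.           0.           1.        ]] [[ 0.59155872  0.64122425 -0.48876347  1.07273853]
 [ 0.80625496 -0.46794844  0.36190771 -0.42342673]
 [ 0.0033479  -0.60815764 -0.79380922  0.90002585]
 [ 0.          0.          0.          1.        ]]
```

View pics/top1.png

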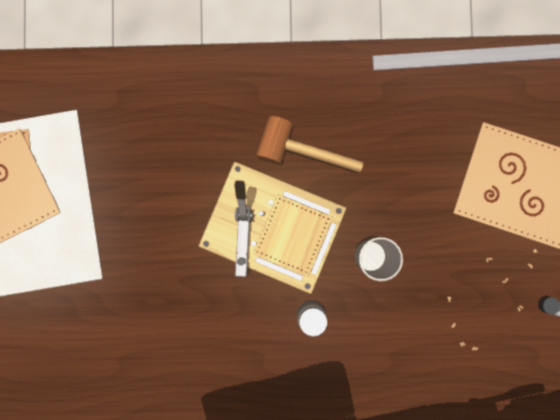

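View pics/scene1.png

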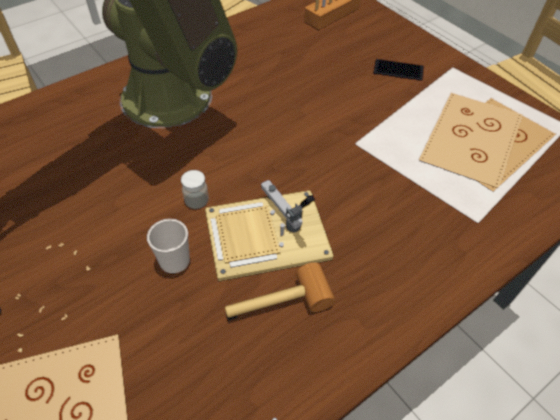

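The top view shows the plate corners near (237,163), (345,208), (311,292) and (201,245). The pivot is at about (243,213), the strap end at (241,275) and the lever grip at (240,185). The jar is at (313,320), the cup at (381,258) and the mallet lies beyond the jig. The strap starts roughly 20° past zero.

```bash
cat > h.py <<'E'
import numpy as np, cv2
from rig import *
from scipy.spatial.transform import Rotation as R
def ray(n,px,z):
    m=camera_model(n);K=m["camera_matrix"];T=m["T"]
    d=T[:3,:3]@np.linalg.solve(K,[px[0],px[1],1.]);o=T[:3,3]
    return (o+d*(z-o[2])/d[2])
def proj(n,P):
    m=camera_model(n);T=m["T"];c=T[:3,:3].T@(np.array(P)-T[:3,3]);u=m["camera_matrix"]@c
    return u[:2]/u[2]
E
python3 - <<'E'
from h import *
for n,seed in(("top",(225,225)),("scene",(310,240))):
    im=cv2.imread(f"pics/{n}1.png"); hsv=cv2.cvtColor(im,cv2.COLOR_BGR2HSV)
    m=cv2.inRange(hsv,(14,50,130),(35,255,255)); m=cv2.morphologyEx(m,cv2.MORPH_CLOSE,np.ones((5,5)))
    cs=[c for c in cv2.findContours(m,0,2)[0] if cv2.pointPolygonTest(cv2.convexHull(c),seed,False)>0]
    c=max(cs,key=cv2.contourArea); h=cv2.convexHull(c)
    q=cv2.approxPolyN(h,4)[0] if n=="top" else cv2.approxPolyDP(h,4,True)[:,0]
    print(n,q.tolist()); print([ray(n,p,.016)[:2].round(4).tolist() for p in q])
q=np.array([ray("top",p,.016)[:2] for p in [(237,163),(345,208),(311,292),(201,245)]])
C=q.mean(0);ey=(q[0]+q[3]-q[1]-q[2]);ey/=np.linalg.norm(ey);print("C",C,"yaw",np.arctan2(ey[1],ey[0])-np.pi/2,np.linalg.norm(q-np.roll(q,1,0),axis=1))
print("strap",ray("top",(243,213),.06),ray("top",(241,275),.052),"cup",ray("top",(381,258),.09),"jar",ray("top",(313,320),.075))
im=cv2.imread("pics/top1.png")[150:300,190:350];cv2.imwrite("pics/c.png",cv2.resize(im,None,fx=4,fy=4,interpolation=2))
E
```

```text
top [[347, 207], [311, 295], [197, 246], [233, 160]]
[[0.5916, -0.205], [0.4146, -0.1275], [0.5179, 0.103], [0.6932, 0.0266]]
scene [[310, 190], [333, 254], [333, 296], [312, 304], [228, 315], [205, 207]]
[[0.5216, 0.0981], [0.6901, 0.0247], [0.7666, -0.0409], [0.7555, -0.0863], [0.6768, -0.2343], [0.4195, -0.1287]]
C [ 0.55421237 -0.05382048] yaw -0.4183509119592175 [0.18364597 0.23987903 0.18416789 0.2434733 ]
strap [0.58167614 0.00388186 0.06      ] [0.46109901 0.01042986 0.052     ] cup [ 0.49182979 -0.25351114  0.09      ] jar [ 0.37690879 -0.12607434  0.075     ]
```

View pics/c.png

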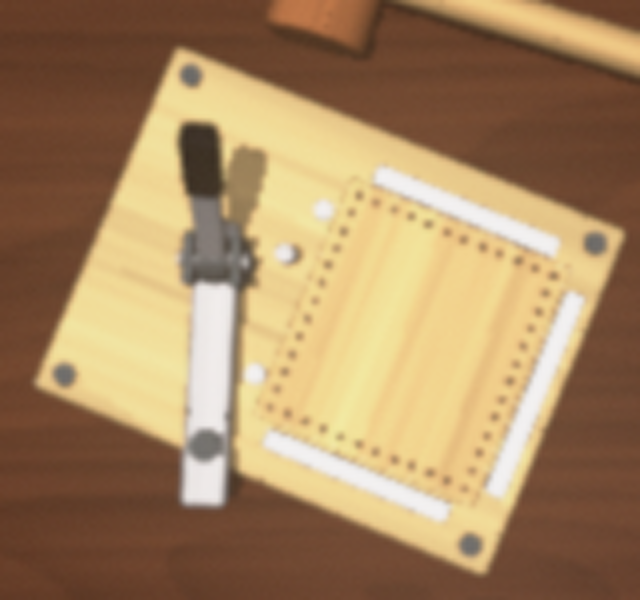

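jog_arm:
  deltas:
    - [[0,0,0,0.2,-0.19,0,1],[0,0,0,0.45,-0.43,0,1],[0,0,0,0.7,-0.67,0,1],[0,0,0,0.95,-0.9,0,1],[0,0,0,1,-0.95,0,1]]

```text
clock: 0.72
tool_pos: [0.2927, -0.288, 0.1675]
ee_rot: [-0.001, 0.99, 0.141, 0.0]
force: [-0.5, 0.2, -0.8]
width: 0.0473
```

jog_arm:
  deltas:
    - [[0,0,0,0.2,-0.19,0,1],[0,0,0,0.45,-0.43,0,1],[0,0,0,0.7,-0.67,0,1],[0,0,0,0.95,-0.9,0,1],[0,0,0,1,-0.95,0,1]]

```text
clock: 1.35
tool_pos: [0.4325, -0.0473, 0.1675]
ee_rot: [-0.001, 0.99, 0.142, -0.0]
force: [-0.6, -1.8, -0.6]
width: 0.0006
```

```bash
cat >> h.py <<'E'
PV=np.array([.580,.0035]); C=np.array([.5543,-.0525]); YAW=-.42
def to(*pts):
    "print tool-frame shares for world targets"
    s=state();q=s["ee_rot"];M=R.from_quat([q[1],q[2],q[3],q[0]]).as_matrix()
    print("tcp",s["tool_pos"].round(4),"axes",M.round(3).tolist(),"t",s["clock"],"F",s["force"].round(1))
    for p in pts: print(np.round(p,4),(M.T@(np.array(p)-s["tool_pos"])/.2).round(3))
E
python3 -c "
from h import *
to((.4845,.045,.167),(.4845,.045,.04))"
```

```text
tcp [ 0.4325 -0.0473  0.1675] axes [[0.96, 0.281, -0.0], [0.281, -0.96, 0.001], [0.0, -0.001, -1.0]] t 1.35 F [-0.6 -1.8 -0.6]
[0.4845 0.045  0.167 ] [ 0.379 -0.37   0.003]
[0.4845 0.045  0.04  ] [ 0.379 -0.369  0.638]
```

jog_arm:
  deltas:
    - [[0,0,0,0.2,-0.2,0,1],[0,0,0,0.38,-0.37,0,1],[0,0,0,0.38,-0.37,0.1,1],[0,0,0,0.38,-0.37,0.3,1],[0,0,0,0.38,-0.37,0.3,1]]

```text
clock: 1.98
tool_pos: [0.483, 0.0452, 0.1056]
ee_rot: [-0.001, 0.99, 0.142, -0.003]
force: [-0.7, -0.3, 0.8]
width: 0.0004
```

```bash
python3 - <<'E'
from h import *
m=camera_model("wrist");cv2.imwrite("pics/w1.png",camera("wrist"));print(m)
T=m["T"];K=m["camera_matrix"]
for P in [(*PV,.052),(.461,.0104,.052),tuple(state()["tool_pos"])]:
    c=T[:3,:3].T@(np.array(P)-T[:3,3]);t=np.arctan2(np.hypot(c[0],c[1]),c[2]);print(P,K[:2,2]+K[0,0]*t*c[:2]/np.hypot(c[0],c[1]))
to((.4845,.045,.04))
E
```

```text
{'camera_matrix': array([[325.1922621 ,   0.        , 277.96684723],
       [  0.        , 325.1922621 , 210.75375407],
       [  0.        ,   0.        ,   1.        ]]), 'T': array([[ 0.28120109, -0.91993965, -0.27319769,  0.56107972],
       [-0.95964796, -0.26995596, -0.07873736,  0.06737606],
       [-0.00131773,  0.28431464, -0.95873012,  0.32273857],
       [ 0.        ,  0.        ,  0.        ,  1.        ]])}
(np.float64(0.58), np.float64(0.0035), 0.052) [357.94588356 118.6409104 ]
(0.461, 0.0104, 0.052) [307.78484888 244.5438462 ]
(np.float64(0.48424360618381507), np.float64(0.045125744304372425), np.float64(0.10754856378943667)) [278.00884708 232.73950379]
tcp [0.4842 0.0451 0.1075] axes [[0.96, 0.281, -0.002], [0.281, -0.96, 0.001], [-0.002, -0.002, -1.0]] t 2.025 F [ 0.1 -0.3  0.7]
[0.4845 0.045  0.04  ] [0.002 0.002 0.338]
```

View pics/w1.png

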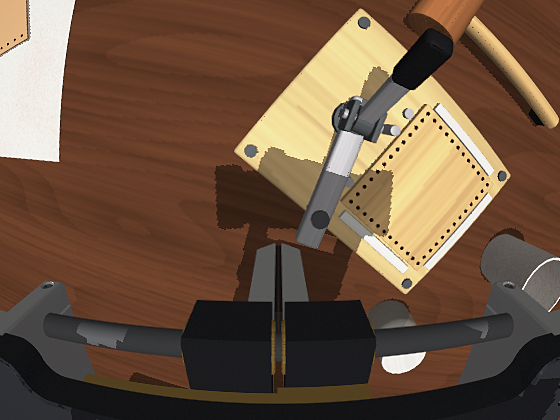

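Wrist view: strap end at (311,246) and pivot near (350,118), both within a few pixels of the prediction. The shut fingertips at (278,243) are on the open side of the strap. I'll descend and sweep.

jog_arm:
  deltas:
    - [[0,0,0,0,0,0.15,1],[0,0,0,0,0,0.28,1],[0,0,0,0,0,0.33,1],[0,0,0,0,0,0.33,1],[0,0,0,0,0,0.33,1]]

```text
clock: 2.65
tool_pos: [0.4849, 0.0452, 0.0429]
ee_rot: [-0.001, 0.99, 0.142, -0.0]
force: [0.6, 0.5, -0.1]
width: 0.0002
```

```bash
python3 -c "
from h import *
to(*[(*(PV+.103*np.array([np.cos(a),np.sin(a)])),.041) for a in np.arange(2.75,4.06,.1)])"
```

```text
tcp [0.4849 0.0452 0.0429] axes [[0.96, 0.281, -0.0], [0.281, -0.96, 0.001], [0.0, -0.001, -1.0]] t 2.65 F [ 0.6  0.5 -0.1]
[0.4848 0.0428 0.041 ] [-0.004  0.011  0.009]
[0.4813 0.0331 0.041 ] [-0.034  0.053  0.009]
[0.4789 0.0231 0.041 ] [-0.06   0.098  0.009]
[0.4774 0.0129 0.041 ] [-0.081  0.145  0.009]
[0.477  0.0026 0.041 ] [-0.098  0.193  0.009]
[ 0.4776 -0.0076  0.041 ] [-0.109  0.243  0.009]
[ 0.4792 -0.0178  0.041 ] [-0.116  0.295  0.009]
[ 0.4819 -0.0278  0.041 ] [-0.117  0.346  0.009]
[ 0.4855 -0.0374  0.041 ] [-0.113  0.397  0.009]
[ 0.49   -0.0466  0.041 ] [-0.104  0.448  0.009]
[ 0.4955 -0.0554  0.041 ] [-0.09   0.498  0.009]
[ 0.5018 -0.0635  0.041 ] [-0.072  0.546  0.009]
[ 0.5089 -0.071   0.041 ] [-0.048  0.591  0.009]
[ 0.5167 -0.0777  0.041 ] [-0.02   0.635  0.009]
```

jog_arm:
  deltas:
    - [[0,0,0,-0.035,0.053,0.02,1],[0,0,0,-0.06,0.1,0.02,1],[0,0,0,-0.08,0.145,0.02,1],[0,0,0,-0.1,0.193,0.02,1],[0,0,0,-0.11,0.243,0.02,1]]

```text
clock: 3.28
tool_pos: [0.4774, -0.0084, 0.0389]
ee_rot: [-0.001, 0.99, 0.142, -0.0]
force: [-0.0, 0.2, 0.3]
width: 0.0003
```

```bash
python3 -c "
from h import *
to(*[(*(PV+.103*np.array([np.cos(a),np.sin(a)])),.040) for a in np.arange(3.25,4.16,.1)])"
```

```text
tcp [ 0.4774 -0.0084  0.0389] axes [[0.96, 0.281, -0.0], [0.281, -0.96, 0.001], [0.0, -0.001, -1.0]] t 3.275 F [-0.   0.2  0.3]
[ 0.4776 -0.0076  0.04  ] [ 0.002 -0.003 -0.006]
[ 0.4792 -0.0178  0.04  ] [-0.004  0.048 -0.006]
[ 0.4819 -0.0278  0.04  ] [-0.006  0.099 -0.006]
[ 0.4855 -0.0374  0.04  ] [-0.002  0.151 -0.006]
[ 0.49   -0.0466  0.04  ] [ 0.007  0.201 -0.006]
[ 0.4955 -0.0554  0.04  ] [ 0.021  0.251 -0.006]
[ 0.5018 -0.0635  0.04  ] [ 0.04   0.299 -0.006]
[ 0.5089 -0.071   0.04  ] [ 0.063  0.344 -0.006]
[ 0.5167 -0.0777  0.04  ] [ 0.091  0.388 -0.006]
[ 0.5251 -0.0836  0.04  ] [ 0.123  0.428 -0.006]
```

jog_arm:
  deltas:
    - [[0,0,0,-0.004,0.048,0,1],[0,0,0,-0.006,0.099,0,1],[0,0,0,-0.002,0.15,0,1],[0,0,0,0.007,0.2,0,1],[0,0,0,0.021,0.25,0,1]]

```text
clock: 3.9
tool_pos: [0.4958, -0.0558, 0.0388]
ee_rot: [-0.001, 0.99, 0.142, -0.0]
force: [0.9, -0.4, -0.1]
width: 0.0008
```

```bash
python3 -c "
from h import *
to(*[(*(PV+.103*np.array([np.cos(a),np.sin(a)])),.039) for a in np.arange(3.8,4.16,.05)])
cv2.imwrite('pics/w2.png',camera('wrist'))"
```

```text
tcp [ 0.4958 -0.0558  0.0388] axes [[0.96, 0.281, -0.0], [0.281, -0.96, 0.001], [-0.0, -0.001, -1.0]] t 3.9 F [ 0.9 -0.4 -0.1]
[ 0.4985 -0.0595  0.039 ] [ 0.008  0.022 -0.001]
[ 0.5018 -0.0635  0.039 ] [ 0.018  0.045 -0.001]
[ 0.5052 -0.0673  0.039 ] [ 0.029  0.069 -0.001]
[ 0.5089 -0.071   0.039 ] [ 0.041  0.091 -0.001]
[ 0.5127 -0.0745  0.039 ] [ 0.055  0.113 -0.001]
[ 0.5167 -0.0777  0.039 ] [ 0.069  0.134 -0.001]
[ 0.5208 -0.0808  0.039 ] [ 0.085  0.155 -0.001]
[ 0.5251 -0.0836  0.039 ] [ 0.101  0.175 -0.001]
```

View pics/w2.png

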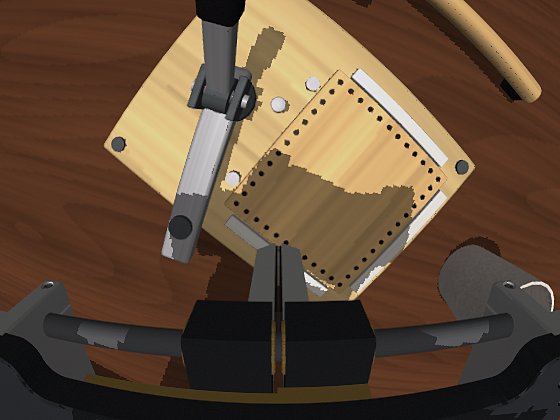

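The strap is still on the left of the picture, end at (175,262) and pivot near (222,100), so the finger has gone past it without carrying it along. I'll measure before doing anything else.

```bash
cat >> h.py <<'E'
def wray(px,z):
    m=camera_model("wrist");K=m["camera_matrix"];T=m["T"]
    v=(np.array(px,float)-K[:2,2])/K[0,0];t=np.linalg.norm(v)
    d=T[:3,:3]@np.r_[np.sin(t)*v/t,np.cos(t)];o=T[:3,3];return o+d*(z-o[2])/d[2]
E
python3 -c "
from h import *
for n,p,z in [('end',(174,263),.052),('stem',(180,227),.061),('pivot',(222,95),.07),('corner L',(107,143),.016),('tip',(278,246),.039),('screwR',(462,167),.016)]: print(n,wray(p,z).round(4))
im=np.hstack([camera('top')[150:300,190:350],camera('scene')[150:300,180:340]]);cv2.imwrite('pics/ts.png',cv2.resize(im,None,fx=2.5,fy=2.5,interpolation=2))"
```

```text
end [0.4576 0.0096 0.052 ]
stem [0.49   0.0081 0.061 ]
pivot [0.578 0.    0.07 ]
corner L [0.5222 0.0946 0.016 ]
tip [ 0.4871 -0.0597  0.039 ]
screwR [ 0.5856 -0.1908  0.016 ]
```

View pics/ts.png

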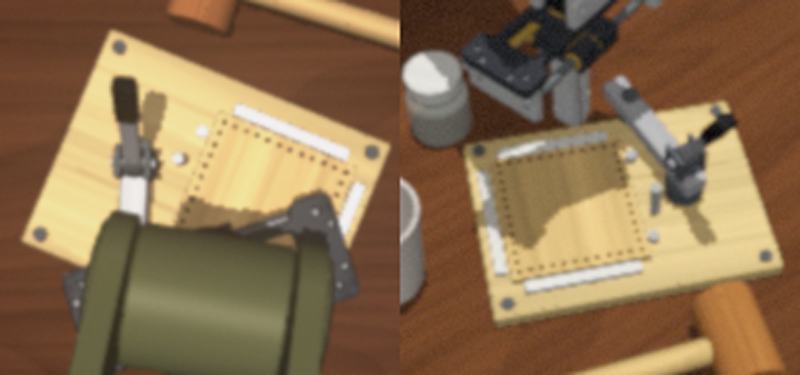

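The strap hasn't moved, and there was no contact force. I'll check whether the reported TCP height matches the pictures, since the fingertip is at about (248,200) in the scene image.

```bash
python3 -c "
from h import *
s=state();p=s['tool_pos'];print(s['joint_positions'],s['width'])
for dz in(0,.03,.06): print(dz,proj('scene',p+[0,0,dz]))
print(proj('top',p))
im=camera('scene')[130:260,180:330];cv2.imwrite('pics/s3.png',cv2.resize(im,None,fx=5,fy=5,interpolation=2)[:600,:800])"
```

```text
[-1.85761179e-01  3.40038475e-01  1.79566419e+00  1.38774506e-03
  1.00661794e+00  1.10044365e+00] 0.00015812820940394904
0 [249.86693306 207.13163067]
0.03 [249.44031713 198.60327105]
0.06 [248.99437455 189.6885577 ]
[274.56245741 256.20356573]
```

View pics/s3.png

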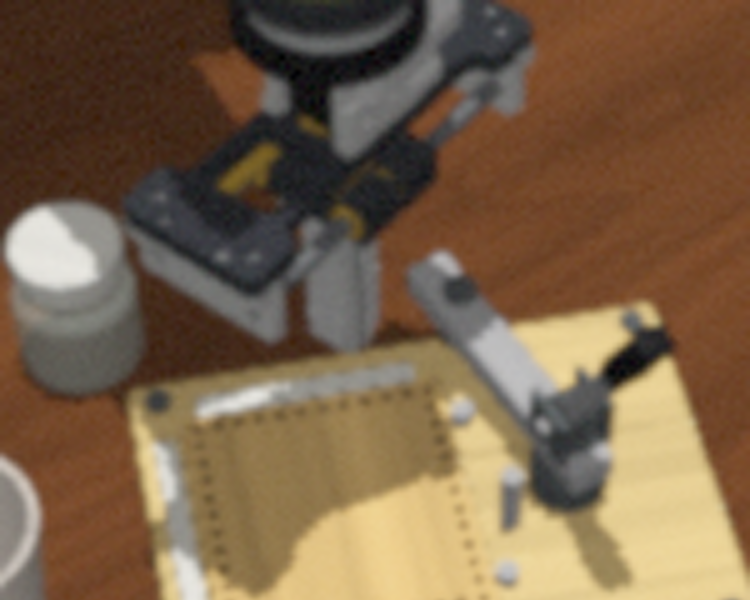

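The fingertip shows at (248,200) in the scene, against 207 predicted. The real tip is therefore about 25 mm higher than the reported TCP, and the finger passed over the strap untouched. I'll go back over and descend about 25 mm lower, watching the force.

jog_arm:
  deltas:
    - [[0,0,0,0,0,-0.2,1],[0,0,0,0.03,-0.17,-0.2,1],[0,0,0,0.06,-0.35,-0.2,1],[0,0,0,0.095,-0.52,-0.2,1],[0,0,0,0.095,-0.52,-0.2,1]]

```text
clock: 4.72
tool_pos: [0.4842, 0.0517, 0.0789]
ee_rot: [-0.001, 0.99, 0.143, -0.0]
force: [-0.1, -0.3, 0.3]
width: 0.0001
```

jog_arm:
  deltas:
    - [[0,0,0,0,0,0.15,1],[0,0,0,0,0,0.2,1],[0,0,0,0,0,0.25,1],[0,0,0,0,0,0.29,1],[0,0,0,0,0,0.29,1]]

```text
clock: 5.35
tool_pos: [0.484, 0.0516, 0.0206]
ee_rot: [-0.001, 0.99, 0.143, -0.001]
force: [1.5, 0.3, 0.8]
width: 0.0005
```

```bash
python3 -c "
from h import *
p=state()['tool_pos']
to()
for dz in(0,.02,.03,.04): print(dz,proj('scene',p+[0,0,dz]))
im=camera('scene')[110:230,200:320];cv2.imwrite('pics/s4.png',cv2.resize(im,None,fx=5,fy=5,interpolation=2))"
```

```text
tcp [0.484  0.0516 0.0206] axes [[0.959, 0.283, -0.001], [0.283, -0.959, 0.001], [-0.001, -0.002, -1.0]] t 5.35 F [1.5 0.3 0.8]
0 [284.70372768 187.73516162]
0.02 [284.92028389 182.11221989]
0.03 [285.03083593 179.2417058 ]
0.04 [285.14294666 176.3307196 ]
```

View pics/s4.png

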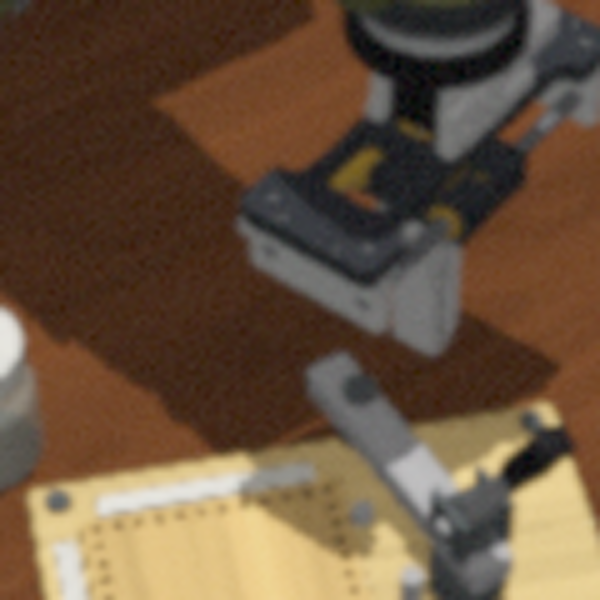

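Allowing for the near corner of the finger that the cameras see, both views suggest an offset of 27–45 mm. I'll settle it with a gentle touch on the bare table beside the plate.

jog_arm:
  deltas:
    - [[0,0,0,0.02,-0.07,0,1],[0,0,0,0.035,-0.12,0,1],[0,0,0,0.035,-0.12,0.05,1],[0,0,0,0.035,-0.12,0.12,1],[0,0,0,0.035,-0.12,0.12,1]]

```text
clock: 6.02
tool_pos: [0.4831, 0.0765, -0.0045]
ee_rot: [-0.001, 0.99, 0.143, -0.002]
force: [0.8, 0.2, 0.3]
width: 0.0003
```

jog_arm:
  deltas:
    - [[0,0,0,0,0,0.03,1],[0,0,0,0,0,0.07,1],[0,0,0,0,0,0.1,1],[0,0,0,0,0,0.1,1],[0,0,0,0,0,0.1,1]]

```text
clock: 6.65
tool_pos: [0.4832, 0.0765, -0.0243]
ee_rot: [-0.001, 0.99, 0.143, -0.001]
force: [0.5, 0.8, 0.1]
width: 0.0005
```

jog_arm:
  deltas:
    - [[0,0,0,0,0,0.01,1],[0,0,0,0,0,0.02,1],[0,0,0,0,0,0.02,1],[0,0,0,0,0,0.02,1],[0,0,0,0,0,0.02,1]]

```text
clock: 7.28
tool_pos: [0.4832, 0.0765, -0.0282]
ee_rot: [-0.001, 0.99, 0.143, -0.001]
force: [0.6, 0.2, 0.1]
width: 0.0004
```

No contact yet, which confirms the offset exceeds 28 mm. Continuing in small steps.

jog_arm:
  deltas:
    - [[0,0,0,0,0,0.01,1],[0,0,0,0,0,0.02,1],[0,0,0,0,0,0.02,1],[0,0,0,0,0,0.02,1],[0,0,0,0,0,0.02,1]]

```text
clock: 7.9
tool_pos: [0.4833, 0.0765, -0.0322]
ee_rot: [-0.001, 0.99, 0.143, -0.001]
force: [-0.3, 0.8, 0.2]
width: 0.0008
```

```bash
python3 -c "
from h import *
s=state();p=s['tool_pos'];print(s['force'],s['joint_positions'].round(4))
for dz in(.03,.04): print(dz,proj('scene',p+[0.011,-.01,dz]))
im=camera('scene')[110:230,230:350];cv2.imwrite('pics/s5.png',cv2.resize(im,None,fx=5,fy=5,interpolation=2))"
```

```text
[-0.30070824  0.81508467  0.20048156] [0.0812 0.4432 1.8557 0.002  0.8455 1.3638]
0.03 [292.03414603 193.82761618]
0.04 [292.18978314 191.12108831]
```

View pics/s5.png

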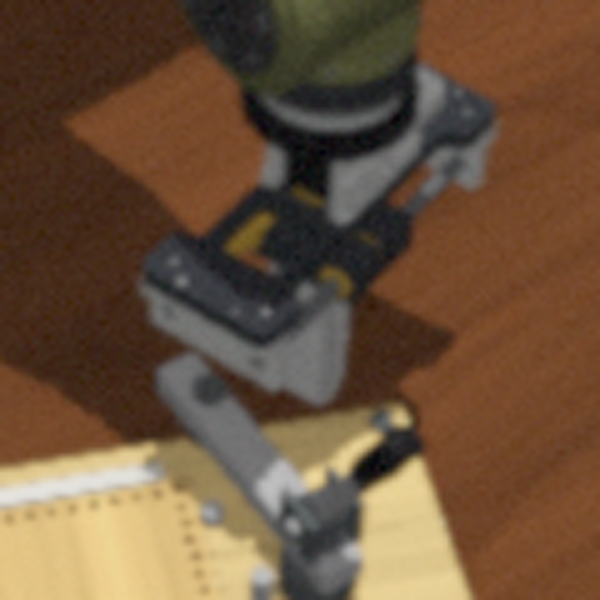

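```bash
python3 -c "
from h import *
s=state();p=s['tool_pos'];q=s['ee_rot'];M=R.from_quat([q[1],q[2],q[3],q[0]]).as_matrix()
for h in(0,.044):
  for x in(.0375,-.0375):
    for y in(.0885,-.0885): print(h,x,y,proj('scene',p+M@[x,y,-.097]+[0,0,h]).round(0))
  print(proj('top',p+[0,0,.2]))
"
```

```text
0 0.0375 0.0885 [284. 202.]
0 0.0375 -0.0885 [328. 155.]
0 -0.0375 0.0885 [257. 186.]
0 -0.0375 -0.0885 [302. 142.]
[195.14981314 269.73899041]
0.044 0.0375 0.0885 [284. 189.]
0.044 0.0375 -0.0885 [330. 142.]
0.044 -0.0375 0.0885 [257. 173.]
0.044 -0.0375 -0.0885 [303. 128.]
[195.14981314 269.73899041]
```

The gripper body's corner, seen at (283,188), also fits a 44 mm offset: (284,189) predicted. So true tip z ≈ reported z + 44 mm. I'll raise to reported −0.004 (true about 40 mm) and sweep.

jog_arm:
  deltas:
    - [[0,0,0,0,0,-0.07,1],[0,0,0,0,0,-0.14,1],[0,0,0,-0.02,0.08,-0.14,1],[0,0,0,-0.04,0.16,-0.14,1],[0,0,0,-0.04,0.16,-0.14,1]]

```text
clock: 8.57
tool_pos: [0.4845, 0.0421, -0.0046]
ee_rot: [-0.001, 0.99, 0.142, -0.002]
force: [0.2, -1.0, -0.8]
width: 0.0
```

```bash
python3 -c "
from h import *
to(*[(*(PV+.103*np.array([np.cos(a),np.sin(a)])),-.004) for a in np.arange(2.75,3.4,.1)])"
```

```text
tcp [ 0.4845  0.0421 -0.0046] axes [[0.96, 0.281, -0.003], [0.281, -0.96, 0.001], [-0.003, -0.002, -1.0]] t 8.575 F [ 0.2 -1.  -0.8]
[ 0.4848  0.0428 -0.004 ] [ 0.002 -0.003 -0.003]
[ 0.4813  0.0331 -0.004 ] [-0.028  0.038 -0.003]
[ 0.4789  0.0231 -0.004 ] [-0.054  0.083 -0.003]
[ 0.4774  0.0129 -0.004 ] [-0.075  0.13  -0.003]
[ 0.477   0.0026 -0.004 ] [-0.091  0.179 -0.003]
[ 0.4776 -0.0076 -0.004 ] [-0.103  0.229 -0.003]
[ 0.4792 -0.0178 -0.004 ] [-0.11   0.28  -0.003]
```

jog_arm:
  deltas:
    - [[0,0,0,-0.028,0.038,0,1],[0,0,0,-0.054,0.083,0,1],[0,0,0,-0.075,0.13,0,1],[0,0,0,-0.091,0.179,0,1],[0,0,0,-0.103,0.229,0,1]]

```text
clock: 9.2
tool_pos: [0.4776, -0.0083, -0.0046]
ee_rot: [-0.001, 0.99, 0.142, -0.002]
force: [1.8, 3.3, 1.7]
width: 0.0002
```

```bash
python3 -c "
from h import *
to(*[(*(PV+.103*np.array([np.cos(a),np.sin(a)])),-.004) for a in np.arange(3.25,3.76,.1)])
# dark stem head in wrist picture
im=camera('wrist');cv2.imwrite('pics/w3.png',im)"
```

```text
tcp [ 0.4776 -0.0083 -0.0046] axes [[0.96, 0.281, -0.003], [0.281, -0.96, 0.001], [-0.003, -0.002, -1.0]] t 9.2 F [1.8 3.3 1.7]
[ 0.4776 -0.0076 -0.004 ] [ 0.001 -0.003 -0.003]
[ 0.4792 -0.0178 -0.004 ] [-0.006  0.048 -0.003]
[ 0.4819 -0.0278 -0.004 ] [-0.007  0.099 -0.003]
[ 0.4855 -0.0374 -0.004 ] [-0.003  0.151 -0.003]
[ 0.49   -0.0466 -0.004 ] [ 0.006  0.201 -0.003]
[ 0.4955 -0.0554 -0.004 ] [ 0.02   0.251 -0.004]
```

View pics/w3.png

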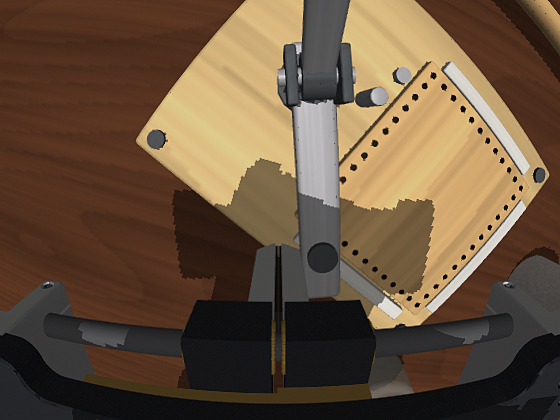

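The finger now bears on the strap's left side (contact near (303,260), about 3.5 N) and the strap has started to turn. Continuing the arc.

jog_arm:
  deltas:
    - [[0,0,0,-0.006,0.048,0,1],[0,0,0,-0.007,0.099,0,1],[0,0,0,-0.003,0.15,0,1],[0,0,0,0.006,0.2,0,1],[0,0,0,0.02,0.25,0,1]]

```text
clock: 9.88
tool_pos: [0.4958, -0.0567, -0.0048]
ee_rot: [-0.001, 0.99, 0.142, -0.002]
force: [-0.8, 2.4, 0.6]
width: 0.0005
```

```bash
python3 -c "
from h import *
to(*[(*(PV+.103*np.array([np.cos(a),np.sin(a)])),-.004) for a in np.arange(3.8,4.16,.05)])"
```

```text
tcp [ 0.4958 -0.0567 -0.0048] axes [[0.96, 0.28, -0.004], [0.28, -0.96, 0.001], [-0.003, -0.002, -1.0]] t 9.875 F [-0.8  2.4  0.6]
[ 0.4985 -0.0595 -0.004 ] [ 0.009  0.018 -0.004]
[ 0.5018 -0.0635 -0.004 ] [ 0.019  0.041 -0.004]
[ 0.5052 -0.0673 -0.004 ] [ 0.03   0.064 -0.004]
[ 0.5089 -0.071  -0.004 ] [ 0.043  0.087 -0.004]
[ 0.5127 -0.0745 -0.004 ] [ 0.056  0.109 -0.004]
[ 0.5167 -0.0777 -0.004 ] [ 0.071  0.13  -0.004]
[ 0.5208 -0.0808 -0.004 ] [ 0.086  0.151 -0.004]
[ 0.5251 -0.0836 -0.004 ] [ 0.103  0.17  -0.005]
```

jog_arm:
  deltas:
    - [[0,0,0,0.009,0.018,0,1],[0,0,0,0.019,0.041,0,1],[0,0,0,0.03,0.064,0,1],[0,0,0,0.043,0.087,0,1],[0,0,0,0.056,0.109,0,1]]

```text
clock: 10.5
tool_pos: [0.5128, -0.0747, -0.0049]
ee_rot: [-0.001, 0.99, 0.142, -0.002]
force: [-0.2, 2.8, 0.8]
width: 0.0009
```

jog_arm:
  deltas:
    - [[0,0,0,0.005,0.007,0,1],[0,0,0,0.01,0.014,0,1],[0,0,0,0.015,0.021,0,1],[0,0,0,0.015,0.021,0,1],[0,0,0,0.015,0.021,0,1]]

```text
clock: 11.12
tool_pos: [0.5161, -0.0772, -0.0051]
ee_rot: [-0.001, 0.99, 0.142, -0.003]
force: [-5.9, 6.5, 3.2]
width: 0.0003
```

jog_arm:
  deltas:
    - [[0,0,0,0.005,0.005,0,1],[0,0,0,0.01,0.01,0,1],[0,0,0,0.01,0.01,0,1],[0,0,0,0.01,0.01,0,1],[0,0,0,0.01,0.01,0,1]]

```text
clock: 11.75
tool_pos: [0.5164, -0.0772, -0.0053]
ee_rot: [-0.003, 0.99, 0.142, -0.005]
force: [-16.1, 12.0, 12.5]
width: 0.0005
```

The force rose to about 20 N with no further motion, so the strap is against its pin. I'll back off and rise.

jog_arm:
  deltas:
    - [[0,0,0,-0.06,-0.05,0,1],[0,0,0,-0.12,-0.1,0,1],[0,0,0,-0.12,-0.1,-0.3,1],[0,0,0,-0.12,-0.1,-0.6,1],[0,0,0,-0.12,-0.1,-0.85,1]]

```text
clock: 12.38
tool_pos: [0.4899, -0.0657, 0.1678]
ee_rot: [-0.002, 0.99, 0.142, -0.004]
force: [-0.2, 0.2, 0.4]
width: 0.0003
```

```bash
python3 -c "
from h import *
ey=np.array([-np.sin(YAW),np.cos(YAW)]);print('ey',ey)
e=lambda r,z:(*(PV+ey*r),z-.044)
to(e(.02,.2),e(.0,.2),e(.0,.135),e(.112,.08))
cv2.imwrite('pics/w4.png',camera('wrist'))"
```

```text
ey [0.40776045 0.91308894]
tcp [ 0.4899 -0.0657  0.1678] axes [[0.96, 0.281, -0.009], [0.281, -0.96, 0.003], [-0.008, -0.006, -1.0]] t 12.375 F [-0.2  0.2  0.4]
[0.5882 0.0218 0.156 ] [ 0.595 -0.282  0.056]
[0.58   0.0035 0.156 ] [ 0.53  -0.205  0.056]
[0.58   0.0035 0.091 ] [ 0.533 -0.203  0.381]
[0.6257 0.1058 0.036 ] [ 0.898 -0.629  0.656]
```

View pics/w4.png

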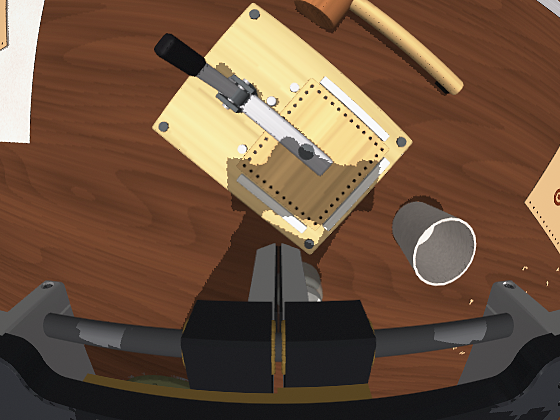

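The strap lies over the board beside the pin, stem at (307,150) and end at (325,165), with the board still between its rails. The lever rises toward the upper left, grip end near (165,45). Next I'll move behind the lever on the pivot side.

jog_arm:
  deltas:
    - [[0,0,0,0.2,-0.07,0.0,1],[0,0,0,0.4,-0.13,0.03,1],[0,0,0,0.5,-0.165,0.05,1],[0,0,0,0.5,-0.165,0.2,1],[0,0,0,0.5,-0.165,0.35,1]]

```text
clock: 13.05
tool_pos: [0.5791, -0.0063, 0.1028]
ee_rot: [-0.001, 0.99, 0.142, -0.0]
force: [0.3, 0.6, -0.2]
width: 0.0005
```

```bash
python3 -c "
from h import *
ey=np.array([-np.sin(YAW),np.cos(YAW)])
def e(th,r=92): 
  s=r*np.cos(th)-7*np.sin(th)-14.7; z=66+r*np.sin(th)+7*np.cos(th)
  return (*(PV+ey*s/1e3),z/1e3-.044)
to(*[e(t) for t in np.arange(1.25,.5,-.1)])
im=camera('scene')
cv2.imwrite('pics/s6.png',im)
p=state()['tool_pos'];print((p[:2]-PV)@ey)"
```

```text
tcp [ 0.5791 -0.0063  0.1028] axes [[0.96, 0.281, -0.0], [0.281, -0.96, 0.001], [0.0, -0.001, -1.0]] t 13.05 F [ 0.3  0.6 -0.2]
[0.5831 0.0105 0.1115] [ 0.043 -0.075 -0.043]
[0.5867 0.0186 0.1088] [ 0.072 -0.109 -0.03 ]
[0.5902 0.0263 0.1053] [ 0.099 -0.141 -0.012]
[0.5935 0.0337 0.1009] [ 0.126 -0.172  0.01 ]
[0.5966 0.0407 0.0957] [ 0.15  -0.201  0.036]
[0.5995 0.0472 0.0898] [ 0.173 -0.228  0.065]
[0.6021 0.0531 0.0832] [ 0.194 -0.252  0.098]
[0.6045 0.0584 0.0761] [ 0.213 -0.274  0.134]
-0.010102088690051903
```

jog_arm:
  deltas:
    - [[0,0,0,0.043,-0.075,-0.02,1],[0,0,0,0.072,-0.109,-0.02,1],[0,0,0,0.1,-0.141,-0.01,1],[0,0,0,0.126,-0.172,0.01,1],[0,0,0,0.15,-0.2,0.036,1]]

```text
clock: 13.72
tool_pos: [0.5952, 0.0411, 0.0917]
ee_rot: [-0.001, 0.99, 0.142, -0.002]
force: [-0.8, -1.5, 3.5]
width: 0.0008
```

```bash
python3 -c "
from h import *
ey=np.array([-np.sin(YAW),np.cos(YAW)])
def e(th,r=92): 
  s=r*np.cos(th)-7*np.sin(th)-14.7; z=66+r*np.sin(th)+7*np.cos(th)
  return (*(PV+ey*s/1e3),z/1e3-.044)
to(*[e(t) for t in np.arange(.85,-.06,-.1)])"
```

```text
tcp [0.5952 0.0411 0.0917] axes [[0.96, 0.281, -0.005], [0.281, -0.96, 0.002], [-0.004, -0.003, -1.0]] t 13.725 F [-0.8 -1.5  3.5]
[0.5966 0.0407 0.0957] [ 0.006  0.004 -0.02 ]
[0.5995 0.0472 0.0898] [ 0.03  -0.023  0.009]
[0.6021 0.0531 0.0832] [ 0.051 -0.048  0.042]
[0.6045 0.0584 0.0761] [ 0.069 -0.07   0.078]
[0.6065 0.0629 0.0683] [ 0.086 -0.089  0.117]
[0.6083 0.0668 0.0601] [ 0.1   -0.105  0.158]
[0.6096 0.0699 0.0515] [ 0.111 -0.117  0.201]
[0.6107 0.0722 0.0427] [ 0.119 -0.127  0.245]
[0.6113 0.0737 0.0336] [ 0.125 -0.133  0.291]
[0.6116 0.0743 0.0244] [ 0.127 -0.135  0.336]
```

The lever pushes back with about 4 N, as the task describes, so the contact is right. Continuing down the arc.

jog_arm:
  deltas:
    - [[0,0,0,0.03,-0.023,0.01,1],[0,0,0,0.051,-0.048,0.042,1],[0,0,0,0.07,-0.07,0.078,1],[0,0,0,0.086,-0.089,0.117,1],[0,0,0,0.1,-0.105,0.158,1]]

```text
clock: 14.35
tool_pos: [0.6084, 0.0671, 0.0595]
ee_rot: [-0.001, 0.99, 0.142, -0.002]
force: [-1.0, -2.4, 1.8]
width: 0.0006
```

jog_arm:
  deltas:
    - [[0,0,0,0.01,-0.012,0.035,1],[0,0,0,0.018,-0.022,0.07,1],[0,0,0,0.022,-0.026,0.095,1],[0,0,0,0.022,-0.026,0.11,1],[0,0,0,0.022,-0.026,0.11,1]]

```text
clock: 14.98
tool_pos: [0.6115, 0.0735, 0.0391]
ee_rot: [-0.001, 0.99, 0.142, -0.002]
force: [-6.8, -2.8, 15.0]
width: 0.0006
```

jog_arm:
  deltas:
    - [[0,0,0,0,0,0.005,1],[0,0,0,0,0,0.01,1],[0,0,0,0,0,0.015,1],[0,0,0,0,0,0.015,1],[0,0,0,0,0,0.015,1]]

```text
clock: 15.6
tool_pos: [0.6118, 0.0735, 0.0388]
ee_rot: [-0.001, 0.99, 0.142, -0.001]
force: [-12.5, -3.5, 27.5]
width: 0.0005
```

It stopped hard: 27 N with only 0.3 mm of motion. I'll retreat straight up, move aside and check.

jog_arm:
  deltas:
    - [[0,0,0,0,0,-0.1,1],[0,0,0,0,0,-0.4,1],[0,0,0,0,0,-0.6,1],[0,0,0,-0.2,-0.2,-0.7,1],[0,0,0,-0.4,-0.4,-0.7,1]]

```text
clock: 16.23
tool_pos: [0.5121, 0.1283, 0.1802]
ee_rot: [-0.002, 0.99, 0.142, 0.001]
force: [0.0, 0.8, -0.3]
width: -0.0001
```

jog_arm:
  deltas:
    - [[0,0,0,-0.2,-0.2,0,1],[0,0,0,-0.4,-0.4,0,1],[0,0,0,-0.6,-0.6,0,1],[0,0,0,-0.7,-0.7,0,1],[0,0,0,-0.7,-0.7,0,1]]

```text
clock: 16.85
tool_pos: [0.3375, 0.2243, 0.1806]
ee_rot: [-0.002, 0.99, 0.143, 0.001]
force: [1.2, -0.1, 0.4]
width: 0.0006
```

```bash
python3 -c "
from h import *
to()
ey=np.array([-np.sin(YAW),np.cos(YAW)])
for th in(.05,.15,.25):
  P=(*(PV+ey*.112*np.cos(th)),.066+.112*np.sin(th));print(th,'scene',proj('scene',P).round(1),'top',proj('top',P).round(1))
E=(*(PV-ey*.12),.052);print('strap end',proj('top',E),proj('scene',E))
a=camera('scene')[150:300,190:350];b=camera('top')[150:300,190:350]
cv2.imwrite('pics/f.png',cv2.resize(np.vstack([a,b]),None,fx=2,fy=2,interpolation=2) if 0 else cv2.resize(np.hstack([a,b]),None,fx=2.5,fy=2.5,interpolation=2))"
```

```text
tcp [0.3375 0.2243 0.1806] axes [[0.959, 0.283, 0.001], [0.283, -0.959, 0.004], [0.002, -0.004, -1.0]] t 16.85 F [ 1.2 -0.1  0.4]
0.05 scene [344.6 201.3] top [189.3 191. ]
0.15 scene [344.7 198.1] top [188.6 190.7]
0.25 scene [344.3 195. ] top [188.4 190.6]
strap end [299.98877332 237.93163526] [239.71455657 224.65473228]
```

View pics/f.png

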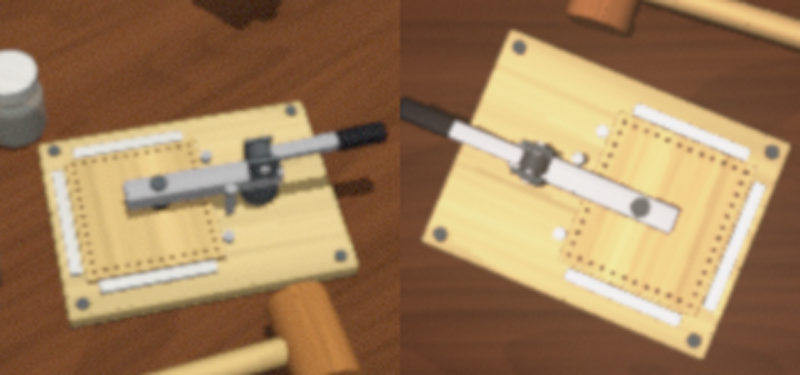

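The final picture shows the lever end at scene (344,202), where fully down predicts (344.6,201.3). The strap end is at top (299,238), against (300,238) predicted for the stop. The board is seated.

```bash
python3 -c "
from rig import *
print(job_done())"
```

```text
the job is handed in; nothing more can be done
None
```

The board is clamped and the job is handed in: I pushed the strap round against its stop pin first, then pushed the cam lever all the way down. It took about 17 s of the 48 s.

- **First try missed:** the first sweep passed over the strap without touching it. The real fingertip was about 44 mm higher than the reported TCP height, judged from the scene and wrist pictures. I was checking this with a slow touch on the bare table, but stopped before contact. With that correction the second sweep worked.
- **Strap:** it stopped moving while the push rose to about 20 N. In the last picture its end is at top pixel (299,238), against (300,238) predicted at the stop.
- **Lever:** it stopped hard at about 27 N upward. Its end is at scene pixel (344,202), against (344.6,201.3) predicted for fully down.
- **Rest of the scene:** the board is still between its rails, and I never touched the cup, jar or mallet. The last picture shows the jar and mallet in place; the cup was outside it. The arm ended clear of everything.
- **Not measured:** I took the foot's pressure on the board from the lever being fully down.

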